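# Roll a shaft blank into the V-block and hold it down

## Task

Set the shaft blank up in the V-block, using only pushes of the fingers and never picking it up: roll it across the bench and up the ramp, without flicking it, until it drops into the vee, and push its near end so that its far end is tight against the stop screw. Then tip the hold-down arm over so that its pad rests on the shaft. Leave the oil bottle, the bearing and the sleeve where they are.

Things in the scene. Friction and masses are not known exactly. Their poses are not given: they have to be found in the camera images.
- shaft_center (a point): Centre of the shaft blank: plain bright round metal bar, diameter 40 mm, length 130 mm, about 0.45 kg, lying on the bench (centre 20 mm up). x is the bar's axis; y and z turn as it rolls. Smooth, slightly oily: it rolls easily, coasts a few cm, and rolls back down the ramp if left. It starts before the foot of the ramp, up to 0.16 rad out of line with the vee. Two fingertips spread behind it keep it square.
- vblock: Steel V-block with ramp, fixed to the bench. Origin on the bench under the bottom line of the vee; the shaft is rolled in towards +x; the vee runs along y, from -56 to 66 mm, its sides sloping 30 degrees from a bottom line 4 mm up. Near lip 12 mm high (x = -23 to -15 mm); far side up to 17 mm at x = 23; wall 28 mm high from x = 26 to 42, flange 8 mm high to x = 60 mm.
- ramp_foot (a point): On the foot of the aluminium ramp, on the bench, at (-98, 0, 0) mm in the V-block's frame (axes alike). The ramp is as long as the vee (y = -56 to 66 mm) and rises evenly from 0.8 mm at the foot to 12 mm at the lip, 75 mm on.
- seat (a point): Where the centre of the shaft belongs when it lies in the vee with its end against the stop screw: at (0, 11, 27) mm in the V-block's frame (axes alike). The shaft's near end is then at y = 76 mm and sticks out of the vee by 10 mm. The shaft starts 12 to 24 mm to +y of this.
- stop (a point): Centre of the flat tip (12 mm across) of the stop screw, at (0, -54, 27) mm in the V-block's frame, on the axis of a seated shaft. Its end plate stands behind it (y = -60 to -69 mm, x = -20 to 26 mm, 44 mm high). The other (+y) end of the vee, nearer the robot, is open.
- hold_down (a joint): Hinge of the hold-down arm, rad: 0 = arm level over the vee, rubber pad (34 mm from the hinge) on a seated shaft; 1.57 upright; 2.1 parked, leaning back to +x, as it starts. Pin along y at x = 34, y = 0, 52 mm up. Moves almost freely (0.12 kg); once tipped past upright towards the vee it falls on the shaft by its own weight in about 1 s.
- grip_tip (a point): Middle of the red grip at the free end of the hold-down arm (steel bar 20 mm wide along y, 7 mm thick), 56 mm from the hinge; the arm ends 9 mm beyond. Parked it is about 98 mm above the bench and about 65 mm to +x of the V-block's origin; upright, 108 mm up. -x of this frame points along the arm away from the hinge, z out of its back (away from the pad).
- oil_bottle: Small white oil bottle with a red spout, diameter 38 mm, height 105 mm, standing on the bench; origin at the centre of its underside.
- bearing_1: Ball bearing lying flat, diameter 26 mm, height 8 mm; origin at the centre of its underside.
- sleeve_4: Tan turned sleeve with a collar, diameter 20 mm, height 18 mm, standing on the bench; origin at the centre of its underside.

How it is judged:
On the way, in this order (a step that is already met when the one before it is completed fails the run):
1. the shaft rolls (turning, not dragged) up the ramp (x of shaft_center in the frame of vblock between -0.1 and -0.012 m and angular speed of shaft above 0.3 rad/s), for 0.1 s.
2. the shaft lies in the vee with its end against the stop screw (within 3 mm), the hold-down arm still up (x of shaft_center in the frame of vblock between -0.003 and 0.003 m and height (world z) of shaft_center between 0.024 and 0.03 m and angle between the x axis of shaft_center and the y axis of vblock, either way round below 0.05 rad and y of shaft_center in the frame of vblock between 0.005 and 0.014 m and value of joint hold_down above 1 rad), for 0.2 s.
At the end, for the whole second after the job is handed in: The shaft lies at rest in the vee (centre within 3 mm of the vee's centre line and of its seated height of 27 mm, axis within 0.05 rad of the vee), its far end within 3 mm of the stop screw, and the pad of the hold-down arm rests on it (joint below 0.08 rad, contact force over 0.15 N) (x of shaft_center in the frame of vblock between -0.003 and 0.003 m and height (world z) of shaft_center between 0.024 and 0.03 m and angle between the x axis of shaft_center and the y axis of vblock, either way round below 0.05 rad and y of shaft_center in the frame of vblock between 0.005 and 0.014 m and value of joint hold_down below 0.08 rad and contact force between hold_down and shaft above 0.15 N and linear speed of shaft below 0.01 m/s); the robot touches nothing.
It fails at once if the shaft is lifted: more than 10 mm off the bench before the ramp, or clear of the ramp or vee (height (world z) of shaft_center above 0.045 m or (x of shaft_center in the frame of vblock below -0.06 m and height (world z) of shaft_center above 0.038 m) or (x of shaft_center in the frame of vblock below -0.115 m and height (world z) of shaft_center above 0.03 m)).
It fails at once if the shaft is flicked or thrown (faster than 0.6 m/s) (linear speed of shaft above 0.6 m/s).
It fails at once if the oil bottle, bearing or sleeve is moved by more than 15 mm or tipped over (distance of any of oil_bottle, bearing_1, sleeve_4 from where it was at the start of the episode above 0.015 m or angle between oil_bottle's own z axis and vertical above 0.3 rad).
It also fails if it takes over 58 s, if anything falls off the work surface, if the arm or the gripper's body presses on something with over 40 N, if the wrist force passes 120 N, or if a joint passes its speed limit or range.

## Robot

A 6-joint arm with a two-finger parallel gripper is mounted at the origin on a cart in front of the work surface, level with it; the furniture and walls round the work are solid. World frame = base frame: x ahead of the robot, y to its left, z up, the work surface at z = 0. Lengths are in m, angles in rad, forces in N, time in s.
With the tool pointing down it reaches from about 0.35 to 0.775 m from the base axis. Payload 5.5 kg.
Tool frame: the origin (TCP) lies at the very end of the fingers, on their centre line; the grasp point (between the pads) lies 19 mm behind it; z points along the fingers, y is the line along which they close (so a half turn about z gives the same grasp; the last joint's range is limited). The gripper opens to 85 mm and grips with 20 to 120 N. Pads are 22 mm wide; open, the fingers measure 114 mm over their backs; the gripper's body (76 mm by 85 mm) begins 54 mm behind the grasp point. The pads swing forward as they close: fully open they stand 13 mm farther back than shut.
Start: joints at [-1.331, 0.313, 0.046, 1.304, 0, 1.431], TCP at [0.213, -0.534, 0.197] pointing down, gripper open.
Joint ranges: [-2.76, 2.76], [-0.86, 1.69], [-1.03, 1.26], [-2.2, 2.34], [-1.47, 1.5], [-3.14, 3.14]. Speed limits (rad/s): [2.57, 2.57, 3.14, 3.14, 3.14, 3.14].

## Interface

Orientations are given as a unit quaternion [w, x, y, z].
In Python, from workcell import env, imaging, ticket gives the robot as it stands. The module is installed in compiled form; this text tells all that it offers.
- The arm moves only by the tool apply_moves, never from a script. Its argument "rows" is a list of rows, each an object with "xyz": the shift along the tool's x, y, z in mm, a list of three; "turn": the turn, a rotation vector about the tool's x, y, z in rad, a list of three; "grip": the opening, from 0 (shut) to 1 (fully open). A call has 1 to 12 rows; each row is the pose to reach, as a shift and turn from the pose commanded when the call began, along the tool's axes at that moment; what a row does not reach only later rows make up. A row lasts 1/12 s, in which the tool goes at most 41.7 mm and 7.16 degrees, less where a joint would pass 70% of its speed; a pose out of reach is approached as far as the arm can. A call with a gripper value outside its range is refused whole. The fingers move at their own pace and stop on an object; "force" is the grip in N (left out, the last holds). Time passes only in rows, so rows that repeat a pose let the fingers close. It gives the time, the measured TCP pose, the force, the opening and the grip force at its end, in the units of the state.
- env.get_state(): the state, without advancing time (a new reading comes with each control period).
- imaging.read_camera(name): name is "scene" or "top" or "wrist"; returns a dict with "color" (384x512x3 uint8, blue, green, red), "z_map" (384x512 float32, m along the optical axis (not along the pixel's ray), 0 where there is no reading), "camera_matrix" (3x3 intrinsics, pixels), "view" (4x4, takes a point from world to camera coordinates). Camera axes: x right, y down, z forward; pixel columns grow to the right and rows downward; lengths in m; the calibration is good to about 2 mm. A picture is of the moment at which its call begins.
- ticket.hand_in(): hands the job in; it is judged then, once.
The state is a dict: "clock": time; "joint_pos": joint angles; "qvel": joint speeds; "tau": joint torques, N m; "tcp_pos": TCP position; "orientation": TCP orientation; "wrist_force": force on the tool from outside, world axes, zero at the start; "ft_torque": the same for the moment, N m; "finger_gap": finger opening in m; "grip_force": force on a finger pad.
Only numpy, scipy, OpenCV 4.12 (cv2) and the standard library are available. Lean on these libraries where they do the work, as an engineer would, in place of code of your own. Each camera call takes 0.05 s, during which the arm holds its last target. There are 200 camera calls.

## Working session

There is one attempt and no reset: what is moved stays moved. The work goes in short steps, Python scripts to look and compute and a tool call to move; the robot and the scene stay as the last step left them, time stands still between calls to the robot, and variables do not carry over. Pictures are saved under pics/ and viewed, at most 10 in all, crops included, and the job is handed in when it is done.

Besides the shell and the picture viewer there is one more tool, called after ">>>" in YAML: its name, and indented under it one key for each argument. apply_moves: Moves the arm, as the interface text tells. Its arguments: {"type":"object","properties":{"rows":{"type":"array"},"force":{"type":"number"}},"required":["rows"]}

```bash
mkdir -p pics; cat > h.py <<'E'
import numpy as np, cv2
from workcell import env, imaging, ticket
def cam(n):
    d=imaging.read_camera(n); return d
def pts(d):
    z=d["z_map"]; K=d["camera_matrix"]; v,u=np.mgrid[:z.shape[0],:z.shape[1]]
    P=np.stack([(u-K[0,2])/K[0,0]*z,(v-K[1,2])/K[1,1]*z,z,np.ones_like(z)],-1)
    W=P@np.linalg.inv(d["view"]).T
    W[z==0]=np.nan
    return W[...,:3]
E
python3 - <<'E'
from h import *
s=env.get_state(); print(s)
a=cam("scene");b=cam("top")
np.savez("a.npz",**a);np.savez("b.npz",**b)
cv2.imwrite("pics/scene.png",a["color"]);cv2.imwrite("pics/top.png",b["color"])
for d in (a,b): print(d["camera_matrix"],np.linalg.inv(d["view"]))
E
```

```text
{'clock': 0.0, 'joint_pos': array([-1.33059845e+00,  3.14029754e-01,  4.49856585e-02,  1.30357793e+00,
       -2.00784188e-06,  1.43118095e+00]), 'qvel': array([ 0.00124165,  0.00120144,  0.00020295,  0.00079664,  0.00047366,
       -0.00122776]), 'tau': array([ 2.32567854e-04, -4.80628252e+01,  2.98531741e+01,  1.94617471e-02,
       -1.08842273e-04,  5.41308651e-06]), 'tcp_pos': array([ 0.21302734, -0.53348023,  0.19649494]), 'orientation': array([-9.11645891e-04,  9.82021456e-01,  1.88767123e-01, -4.68916987e-05]), 'wrist_force': array([0.22812431, 0.74667911, 0.72420887]), 'ft_torque': array([-0.00949542,  0.04609224, -0.04182418]), 'grip_force': 0.0, 'finger_gap': 0.08545491696164359}
[[494.52016242   0.         265.75604488]
 [  0.         494.52016242 186.72808734]
 [  0.           0.           1.        ]] [[ 0.87660003 -0.27000475  0.3983338   0.30570848]
 [-0.48107215 -0.47119989  0.73928361 -0.66205   ]
 [-0.01191524 -0.83968333 -0.54294561  0.53908045]
 [ 0.          0.          0.          1.        ]]
[[368.77003902   0.         256.50618978]
 [  0.         368.77003902 196.33633292]
 [  0.           0.           1.        ]] [[-0.01035586 -0.9830325   0.18313893  0.48825198]
 [-0.99985392  0.01267023  0.01147162 -0.04499089]
 [-0.01359739 -0.18299338 -0.98302011  0.89007461]
 [ 0.          0.          0.          1.        ]]
```

View pics/scene.png

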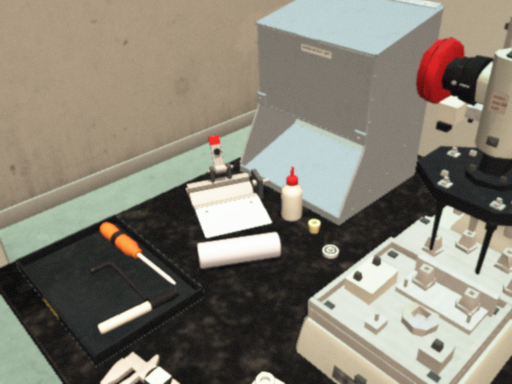

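View pics/top.png

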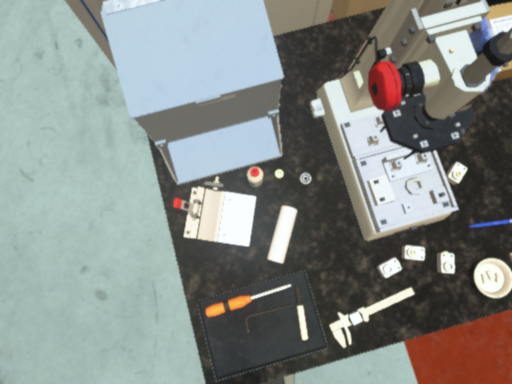

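The scene view shows the arm base top right, the ramp plate at (230,207), the shaft at (238,250), the bottle at (291,195), the sleeve at (314,226) and the bearing at (330,251). In the top view the ramp is at (233,218), the vee at about (200,217), the red grip at (178,203) and the shaft at (282,234). The bottle, sleeve and bearing are at (256,176), (279,174) and (305,178).

```bash
python3 - <<'E'
from h import *
b=dict(np.load("b.npz"));a=dict(np.load("a.npz"))
for n,d,box in (("top",b,(165,275,165,315)),("scene",a,(130,275,180,345))):
    W=pts(d); g=d["color"].min(2); 
    M=np.zeros(g.shape,np.uint8); r0,r1,c0,c1=box; M[r0:r1,c0:c1]=(g[r0:r1,c0:c1]>120)
    nn,L,st,ce=cv2.connectedComponentsWithStats(M)
    K=d["camera_matrix"];T=np.linalg.inv(d["view"])
    def ray(p,h):
        q=T[:3,:3]@np.array([(p[0]-K[0,2])/K[0,0],(p[1]-K[1,2])/K[1,1],1]);return (T[:3,3]+q*(h-T[2,3])/q[2])
    for i in range(1,nn):
        if st[i,4]<25: continue
        m=L==i; P=W[m];P=P[~np.isnan(P[:,0])]
        print(n,i,st[i],np.nanmedian(P,0).round(4),P.min(0).round(4),P.max(0).round(4))
        if st[i,4]>600:
            c=cv2.findContours(m.astype(np.uint8),0,2)[0][0]
            bx=cv2.boxPoints(cv2.minAreaRect(c)); print(" box",bx.round(1).tolist(),[ray(p,0.001)[:2].round(4).tolist() for p in bx])
            ap=cv2.approxPolyDP(c,4,True)[:,0]; print(" poly",[(p.tolist(),ray(p,.001)[:2].round(4).tolist()) for p in ap])
            mm=cv2.erode(m.astype(np.uint8),np.ones((3,3)))>0
            Q=W[mm];Q=Q[~np.isnan(Q[:,0])]
            if n=="top" or 1:
                T_=Q[Q[:,2]>0.03]; 
                if len(T_)>50:
                    l=cv2.fitLine(T_[:,:2].astype(np.float32),2,0,.01,.01).ravel(); print(" axis",l, T_.mean(0), (T_[:,:2]@l[:2]).min(),(T_[:,:2]@l[:2]).max())
                c=np.linalg.lstsq(np.c_[Q[:,:2],np.ones(len(Q))],Q[:,2],rcond=None)[0]; print(" plane",c)
E
```

```text
top 1 [167 165  82  20 821] [0.7174 0.1138 0.0131] [ 0.6847 -0.0145  0.0018] [0.7329 0.1685 0.0831]
 box [[167.0, 165.0], [248.0, 165.0], [248.0, 184.0], [167.0, 184.0]] [[0.7365, 0.1884], [0.7336, -0.0142], [0.6851, -0.0139], [0.6878, 0.1867]]
 poly [([167, 166], [0.7339, 0.1883]), ([178, 184], [0.6875, 0.1594]), ([248, 165], [0.7336, -0.0142]), ([173, 165], [0.7363, 0.1733]), ([175, 177], [0.7054, 0.1674])]
 plane [ 0.08909343  0.03693579 -0.0554036 ]
top 2 [247 167  16  19 171] [ 0.6874 -0.0339  0.0619] [ 0.6774 -0.0489 -0.0008] [ 0.7284 -0.0117  0.0829]
top 3 [275 169   9   9  67] [ 0.7093 -0.0904  0.0167] [ 6.978e-01 -1.009e-01 -4.000e-04] [ 0.7226 -0.0804  0.021 ]
top 4 [300 172  12  12 107] [ 0.6977 -0.1548  0.0069] [ 0.6841 -0.1699 -0.004 ] [ 0.7135 -0.1417  0.0109]
top 5 [ 181  176   76   71 3580] [0.606  0.0555 0.0092] [ 0.5333 -0.0334 -0.0037] [0.7066 0.1439 0.0942]
 box [[176.1999969482422, 235.8000030517578], [186.3000030517578, 171.1999969482422], [259.1000061035156, 182.5], [249.0, 247.10000610351562]] [[0.5596, 0.16], [0.7198, 0.1397], [0.6884, -0.0414], [0.5306, -0.0
[... 3664 characters left out ...]
0024] [ 0.6473 -0.0247  0.0411]
 box [[196.39999389648438, 242.6999969482422], [278.3999938964844, 230.89999389648438], [281.8999938964844, 255.1999969482422], [199.8000030517578, 266.8999938964844]] [[0.5128, -0.0248], [0.6509, -0.0661], [0.6235, -0.1249], [0.4945, -0.0846]]
 poly [([278, 235], [0.6445, -0.0756]), ([198, 243], [0.5148, -0.027]), ([201, 266], [0.497, -0.0836]), ([277, 255], [0.6167, -0.1206])]
 axis [ 0.95977646 -0.28076538  0.5551081  -0.10395466] [ 0.55510806 -0.10395465  0.03630242] 0.49927092251785526 0.6268325636409843
 plane [ 0.22715152  0.77553744 -0.01087035]
scene 19 [322 244  17  14 182] [ 0.6961 -0.1591  0.0065] [ 0.6824 -0.1724 -0.0019] [ 0.7161 -0.1362  0.0102]
```

```bash
python3 - <<'E'
from h import *
d=dict(np.load("b.npz"));im=d["color"][160:275,160:320]
x=cv2.resize(im,None,fx=5,fy=5,interpolation=cv2.INTER_CUBIC);cv2.imwrite("pics/topcrop.png",x)
E
```

```text
(no output)
```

View pics/topcrop.png

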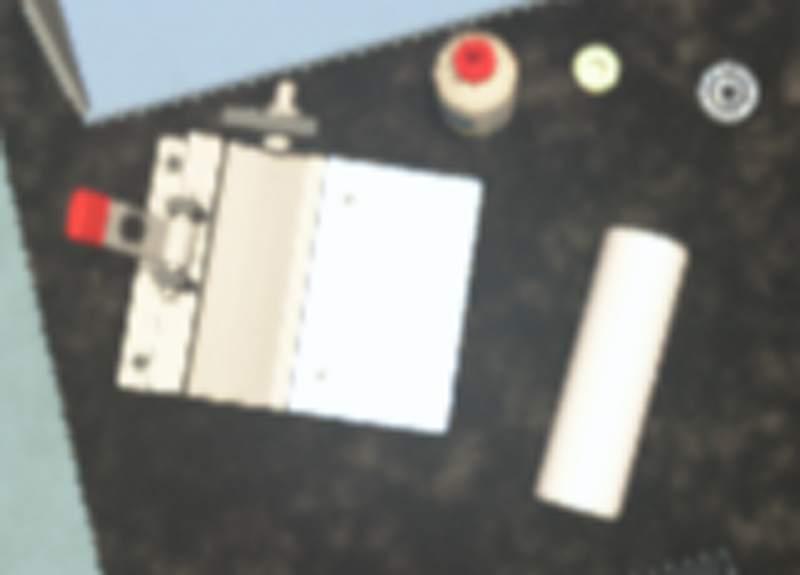

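Located: the ramp foot edge runs from crop (484,181) to (446,433), and the shaft from (645,240) to (580,505) with its far end lagging. The parked arm's red grip is at (88,215). I'll set up the V-block frame and work out the shifts.

```bash
cat >> h.py <<'E'
from scipy.spatial.transform import Rotation as Ro
Y=np.array([-.988,.155]);Y/=np.linalg.norm(Y);X=np.array([Y[1],-Y[0]]);O=np.array([.6129,.0695])
def w(x,y): return O+X*x+Y*y     # V-block (m) -> world xy
def v(p): d=np.asarray(p)[...,:2]-O; return np.stack([d@X,d@Y],-1)
Rt=np.array([[X[0],-Y[0],0],[X[1],-Y[1],0],[0,0,-1]])  # tool x=+X, y=-Y, z down
def go(x,y,z,s=None):  # mm in V frame -> tool shift, turn
    s=s or env.get_state(); q=s["orientation"];R=Ro.from_quat([*q[1:],q[0]]).as_matrix()
    t=np.r_[w(x/1e3,y/1e3),z/1e3]-s["tcp_pos"]
    return (R.T@t*1e3).round(1).tolist(), Ro.from_matrix(R.T@Rt).as_rotvec().round(3).tolist()
def where():
    s=env.get_state(); print("t",s["clock"].round(2) if hasattr(s["clock"],'round') else s["clock"],"tcp v",(v(s["tcp_pos"])*1e3).round(1),s["tcp_pos"][2].round(4),"F",s["wrist_force"].round(1),"turn",go(0,0,0,s)[1],"q",s["joint_pos"].round(2))
E
python3 - <<'E'
from h import *
where()
b=dict(np.load("b.npz"));W=pts(b).reshape(-1,3);W=W[~np.isnan(W[:,0])]
A=np.array([.213,-.534]);m=np.array([.42,-.25]);B=w(-.235,.025)
print("goal",B,"via",m)
for p,q in ((A,m),(m,B)):
    for f in np.linspace(0,1,5):
        c=p+(q-p)*f; k=np.hypot(*(W[:,:2]-c).T)<.09; print(c.round(3), W[k,2].max() if k.any() else None)
s=env.get_state();q=s["orientation"];R=Ro.from_quat([*q[1:],q[0]]).as_matrix()
for p in (m,B): print(R.T@(np.r_[p,.197]-s["tcp_pos"])*1e3)
print(go(-235,25,100))
V=v(W); 
for x in (0,34,65,95,110):
    k=(abs(V[:,0]-x/1e3)<.05)&(abs(V[:,1])<.3)&(V[:,1]<-.03)&(W[:,2]>.1); print(x, (V[k,1].max(), W[k,2].max()) if k.any() else None)
E
```

```text
t 0.1 tcp v [-657.7  301.6] 0.1966 F [ 0.2  0.7 -0.4] turn [-0.001, -0.001, -1.035] q [-1.33  0.31  0.05  1.3   0.    1.43]
goal [ 0.55178016 -0.15878571] via [ 0.42 -0.25]
[ 0.213 -0.534] None
[ 0.265 -0.463] 0.0038042590382794117
[ 0.316 -0.392] 0.0050835072733480535
[ 0.368 -0.321] 0.019611462466712748
[ 0.42 -0.25] 0.033082223969729485
[ 0.42 -0.25] 0.033082223969729485
[ 0.453 -0.227] 0.02349512955883204
[ 0.486 -0.204] 0.02349973580213205
[ 0.519 -0.182] 0.04187410709072725
[ 0.552 -0.159] 0.044173574640638424
[ 2.97315188e+02 -1.86589085e+02 -2.46304904e-02]
[ 4.53521116e+02 -2.22446543e+02  7.05768259e-02]
([453.5, -222.3, 97.1], [-0.001, -0.001, -1.035])
0 (np.float64(-0.13906000118326872), np.float64(0.3304180879752552))
34 (np.float64(-0.12421619324816426), np.float64(0.33302989226672))
65 (np.float64(-0.09416963731637026), np.float64(0.33524623630254935))
95 (np.float64(-0.09416963731637026), np.float64(0.3411562538411158))
110 (np.float64(-0.09416963731637026), np.float64(0.34156912057332234))
```

>>> apply_moves:
  rows:
    - {"xyz":[37,-23,0],"turn":[0,0,-0.12],"grip":1}
    - {"xyz":[74,-46,0],"turn":[0,0,-0.24],"grip":1}
    - {"xyz":[111,-70,0],"turn":[0,0,-0.36],"grip":1}
    - {"xyz":[148,-93,0],"turn":[0,0,-0.48],"grip":1}
    - {"xyz":[185,-116,0],"turn":[0,0,-0.6],"grip":1}
    - {"xyz":[222,-140,0],"turn":[0,0,-0.72],"grip":1}
    - {"xyz":[260,-163,0],"turn":[0,0,-0.84],"grip":1}
    - {"xyz":[297,-187,0],"turn":[0,0,-0.96],"grip":1}
    - {"xyz":[336,-196,20],"turn":[0,0,-1.035],"grip":1}
    - {"xyz":[375,-205,50],"turn":[0,0,-1.035],"grip":1}
    - {"xyz":[414,-214,75],"turn":[0,0,-1.035],"grip":1}
    - {"xyz":[450,-222,97],"turn":[0,0,-1.035],"grip":1}

```text
clock: 1.1
tcp_pos: [0.5266, -0.1755, 0.1168]
orientation: [0.0, 0.76, 0.65, 0.0]
wrist_force: [0.5, -1.3, 0.2]
finger_gap: 0.0852
grip_force: 0.0
```

```bash
python3 - <<'E'
from h import *
where(); print(go(-235,25,12))
d=cam("wrist");cv2.imwrite("pics/w1.png",d["color"])
W=pts(d); 
k=(W[...,2]>.025)&(W[...,2]<.05)&(v(W)[...,0]<-.1)&(v(W)[...,0]>-.22)
P=v(W[k]);print(k.sum()); 
if k.sum()>50:
    print(P.mean(0),P.min(0),P.max(0)); print(cv2.fitLine(P.astype(np.float32),2,0,.01,.01).ravel())
E
```

```text
t 1.1 tcp v [-255.4   47.2] 0.1168 F [ 0.5 -1.3  0.2] turn [0.0, 0.0, 0.0] q [-0.47  0.31 -0.16  1.1  -0.    1.26]
([20.5, 22.2, 104.8], [0.0, 0.0, 0.0])
7386
[-0.16928947  0.02773958] [-0.19748535 -0.16912992] [-0.10483021  0.19537984]
[ 0.11148044  0.9937666  -0.16928947  0.02773958]
```

>>> apply_moves:
  rows:
    - {"xyz":[0,0,20],"turn":[0,0,0],"grip":1}
    - {"xyz":[0,0,40],"turn":[0,0,0],"grip":1}
    - {"xyz":[0,0,40],"turn":[0,0,0],"grip":1}
    - {"xyz":[0,0,40],"turn":[0,0,0],"grip":1}

```text
clock: 1.48
tcp_pos: [0.5242, -0.1765, 0.0765]
orientation: [-0.002, 0.76, 0.65, -0.001]
wrist_force: [-0.5, -1.4, 0.1]
finger_gap: 0.0854
grip_force: 0.0
```

```bash
python3 - <<'E'
from h import *
where(); print(go(-235,25,12))
E
```

```text
t 1.4833 tcp v [-256.7   49.5] 0.0765 F [-0.5 -1.4  0.1] turn [-0.004, -0.001, -0.0] q [-0.47  0.34 -0.22  1.01 -0.    1.26]
([21.7, 24.8, 64.4], [-0.004, -0.001, -0.0])
```

View pics/w1.png

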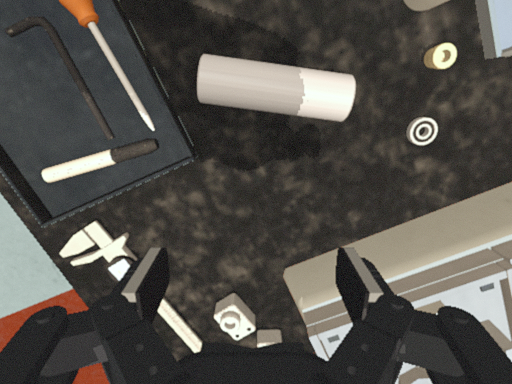

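The wrist view shows the shaft at (275,88). The open fingers stand at (150,285) and (355,280), near the calipers and the white machine's edge, so I'll check the heights below before descending.

```bash
python3 - <<'E'
from h import *
for src in (dict(np.load("b.npz")),):
    W=pts(src).reshape(-1,3);W=W[~np.isnan(W[:,0])];V=v(W)
    for x in range(-280,-190,10):
        r=[]
        for y in range(-60,120,15):
            k=(abs(V[:,0]*1e3-x)<5)&(abs(V[:,1]*1e3-y)<7.5); r.append(int(W[k,2].max()*1e3) if k.any() else -9)
        print(x,r)
E
```

```text
-280 [2, 2, 2, 3, 3, 3, 3, 2, 3, 2, 3, 4]
-270 [2, 2, 2, 3, 1, 3, 3, 2, 3, 1, 3, 3]
-260 [2, 4, 2, 2, 3, 2, 2, 2, 2, 3, 2, 2]
-250 [2, 2, 3, 2, 3, 2, 2, 2, 4, 2, 2, 3]
-240 [4, 3, 4, 3, 3, 2, 2, 3, 4, 2, 3, 22]
-230 [3, 2, 2, 3, 2, 2, 4, 2, 2, 2, 5, 21]
-220 [3, 2, 2, 2, 5, 2, 3, 2, 4, 2, 3, 23]
-210 [2, 2, 2, 2, 1, 2, 3, 4, 4, 3, 4, 22]
-200 [2, 2, 28, 2, 2, 4, 2, 3, 3, 4, 2, 3]
```

>>> apply_moves:
  rows:
    - {"xyz":[8,9,20],"turn":[0,0,0],"grip":1}
    - {"xyz":[16,18,40],"turn":[0,0,0],"grip":1}
    - {"xyz":[22,26,55],"turn":[0,0,0],"grip":1}
    - {"xyz":[24,26,64],"turn":[0,0,0],"grip":1}
    - {"xyz":[28,26,64],"turn":[0,0,0],"grip":1}
    - {"xyz":[32,26,64],"turn":[0,0,0],"grip":1}
    - {"xyz":[36,26,64],"turn":[0,0,0],"grip":1}
    - {"xyz":[40,26,64],"turn":[0,0,0],"grip":1}
    - {"xyz":[43,26,64],"turn":[0,0,0],"grip":1}
    - {"xyz":[46,26,64],"turn":[0,0,0],"grip":1}
    - {"xyz":[48,26,64],"turn":[0,0,0],"grip":1}
    - {"xyz":[50,26,64],"turn":[0,0,0],"grip":1}

```text
clock: 2.48
tcp_pos: [0.5591, -0.1317, 0.0139]
orientation: [0.0, 0.76, 0.65, 0.0]
wrist_force: [-0.7, -0.2, -0.1]
finger_gap: 0.0856
grip_force: 0.0
```

```bash
cat >> h.py <<'E'
def shaft(n="top",lo=.03,hi=.056,x0=-.2,x1=.02):
    W=pts(cam(n)); V=v(W); k=(W[...,2]>lo)&(W[...,2]<hi)&(V[...,0]>x0)&(V[...,0]<x1)&(V[...,1]>-.052)&(V[...,1]<.11)
    k=cv2.morphologyEx(k.astype(np.uint8),cv2.MORPH_OPEN,np.ones((3,3)))
    nn,L,st,_=cv2.connectedComponentsWithStats(k)
    if nn<2: print("no shaft"); return
    i=1+st[1:,4].argmax(); P=V[L==i]; l=cv2.fitLine(P.astype(np.float32),2,0,.01,.01).ravel()
    print(n,st[i,4],"mean",(P.mean(0)*1e3).round(1),"y",(P[:,1].min()*1e3).round(1),(P[:,1].max()*1e3).round(1),"ang",np.arctan(l[0]/l[1]).round(3),"z",W[L==i][:,2].max().round(4))
E
python3 - <<'E'
from h import *
where(); shaft(); shaft("scene")
E
```

```text
t 2.4833 tcp v [-207.1   21.9] 0.0139 F [-0.7 -0.2 -0.1] turn [0.0, 0.0, -0.0] q [-0.37  0.43 -0.25  0.89 -0.    1.36]
top 308 mean [-159.7   21.8] y -37.2 82.9 ang 0.137 z 0.0427
scene 769 mean [-181.8   12.2] y -34.7 56.9 ang 0.143 z 0.0413
```

>>> apply_moves:
  rows:
    - {"xyz":[2,0,0],"turn":[0,0,0],"grip":1}
    - {"xyz":[4,0,0],"turn":[0,0,0],"grip":1}
    - {"xyz":[6,0,0],"turn":[0,0,0],"grip":1}
    - {"xyz":[8,0,0],"turn":[0,0,0],"grip":1}
    - {"xyz":[10,0,0],"turn":[0,0,0],"grip":1}
    - {"xyz":[12,0,0],"turn":[0,0,0],"grip":1}
    - {"xyz":[14,0,0],"turn":[0,0,0],"grip":1}
    - {"xyz":[16,0,0],"turn":[0,0,0],"grip":1}
    - {"xyz":[18,0,0],"turn":[0,0,0],"grip":1}
    - {"xyz":[20,0,0],"turn":[0,0,0],"grip":1}
    - {"xyz":[22,0,0],"turn":[0,0,0],"grip":1}
    - {"xyz":[24,0,0],"turn":[0,0,0],"grip":1}

```text
clock: 3.58
tcp_pos: [0.5627, -0.1079, 0.0136]
orientation: [0.0, 0.76, 0.65, -0.0]
wrist_force: [-0.8, 0.5, -0.9]
finger_gap: 0.0855
grip_force: 0.0
```

```bash
python3 - <<'E'
from h import *
where(); shaft(); shaft("scene")
E
```

```text
t 3.5833 tcp v [-183.1   22. ] 0.0136 F [-0.8  0.5 -0.9] turn [0.0, 0.0, -0.0] q [-0.33  0.43 -0.26  0.88 -0.    1.4 ]
no shaft
scene 1118 mean [-179.3   29.8] y -36.1 94.0 ang 0.13 z 0.0417
```

```bash
python3 - <<'E'
from h import *
d=cam("scene");cv2.imwrite("pics/s2.png",cv2.resize(d["color"][130:330,140:400],None,fx=3,fy=3))
E
```

```text
(no output)
```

View pics/s2.png

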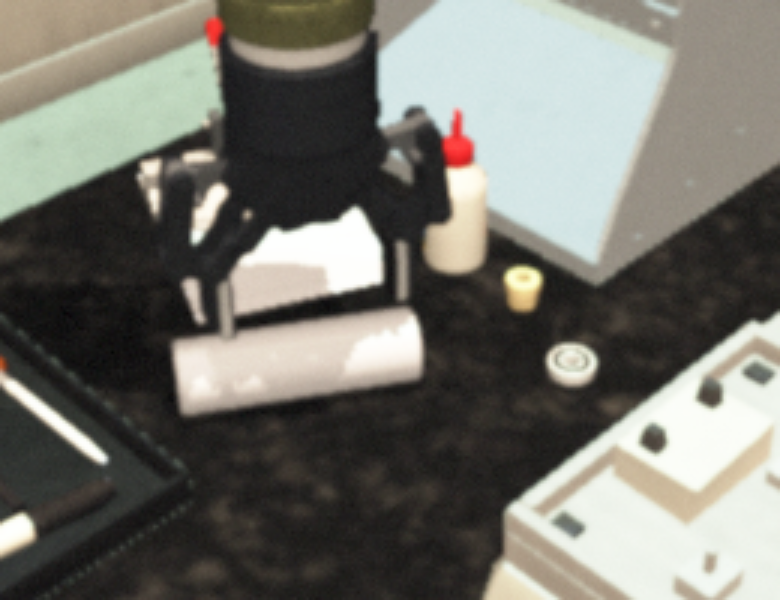

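The shaft at crop (298,360) has not moved, yet the fingers at (227,305) and (402,270) appear beyond it. I'll check this against the depth.

```bash
python3 - <<'E'
from h import *
d=cam("scene");W=pts(d);K=d["camera_matrix"]
for c in ((227,305),(227,325),(402,270),(402,290),(298,360),(298,335),(298,390),(120+90,150+100)):
    u,r=140+c[0]//3,130+c[1]//3; p=W[r,u]; print(c,(v(p)*1e3).round(1),(p[2]*1e3).round(1))
s=env.get_state(); where()
for y in (-20,22,64):
  for z in (14,27):
    p=d["view"]@np.r_[w(-.183,y/1e3),z/1e3,1]; q=K@p[:3]; q=q[:2]/q[2]; print(y,z,((q-[140,130])*3).round())
E
```

```text
(227, 305) [-195.9   68.8] 85.6
(227, 325) [-196.9   69.9] 73.5
(402, 270) [-196.8  -24.6] 81.9
(402, 290) [-195.5  -25. ] 69.3
(298, 360) [-188.3   31.4] 31.9
(298, 335) [-175.9   27.2] 39.4
(298, 390) [-192.4   33.4] 15.0
(210, 250) [-181.8   71. ] 109.7
t 3.7833 tcp v [-183.3   22. ] 0.0136 F [ 0.4 -0.3 -0.6] turn [0.0, 0.0, -0.0] q [-0.33  0.43 -0.26  0.88 -0.    1.4 ]
-20 14 [386. 358.]
-20 27 [385. 339.]
22 14 [312. 376.]
22 27 [311. 357.]
64 14 [237. 394.]
64 27 [235. 375.]
```

```bash
python3 - <<'E'
from h import *
d=cam("scene");W=pts(d)
for u in (214,217,274,277):
    print(u,[(r,*(v(W[r,u])*1e3).round().astype(int),int(W[r,u,2]*1e3)) for r in range(205,275,6) if W[r,u,0]==W[r,u,0]])
d=cam("wrist");W=pts(d);g=d["color"]
V=v(W); k=(W[...,2]>.0)&(W[...,2]<.2)&(V[...,0]<-.16)
for lo in range(0,140,10):
    m=k&(W[...,2]*1e3>lo)&(W[...,2]*1e3<lo+10)
    if m.sum()>20: print(lo,m.sum(),(np.percentile(V[m],[2,50,98],axis=0)*1e3).round().tolist())
cv2.imwrite("pics/w2.png",g)
E
```

```text
214 [(205, np.int64(-183), np.int64(64), 123), (211, np.int64(-194), np.int64(67), 120), (217, np.int64(-197), np.int64(69), 112), (223, np.int64(-196), np.int64(69), 100), (229, np.int64(-196), np.int64(70), 89), (235, np.int64(-197), np.int64(71), 79), (241, np.int64(-195), np.int64(71), 66), (247, np.int64(-176), np.int64(68), 39), (253, np.int64(-183), np.int64(71), 33), (259, np.int64(-187), np.int64(72), 24), (265, np.int64(-185), np.int64(73), 10), (271, np.int64(-188), np.int64(74), 0)]
217 [(205, np.int64(-191), np.int64(61), 127), (211, np.int64(-200), np.int64(64), 123), (217, np.int64(-194), np.int64(64), 108), (223, np.int64(-74), np.int64(38), 5), (229, np.int64(-195), np.int64(65), 87), (235, np.int64(-195), np.int64(66), 76), (241, np.int64(-195), np.int64(67), 65), (247, np.int64(-176), np.int64(64), 37), (253, np.int64(-184), np.int64(66), 32), (259, np.int64(-188), np.int64(68), 23), (265, np.int64(-183), np.int64(67), 7), (271, np.int64(-190), np.int64(70), 1)]
274 [(205, np.int64(-196), np.int64(-25), 109), (211, np.int64(-194), np.int64(-26), 96), (217, np.int64
[... 976 characters left out ...]
644 [[-319.0, -174.0], [-219.0, 147.0], [-162.0, 203.0]]
20 546 [[-317.0, -172.0], [-187.0, 115.0], [-160.0, 205.0]]
30 8341 [[-188.0, -35.0], [-170.0, 15.0], [-160.0, 87.0]]
40 229 [[-179.0, -31.0], [-170.0, 24.0], [-161.0, 85.0]]
60 729 [[-193.0, -32.0], [-178.0, 64.0], [-172.0, 75.0]]
70 1256 [[-193.0, -34.0], [-176.0, 64.0], [-172.0, 77.0]]
80 1553 [[-193.0, -34.0], [-176.0, -21.0], [-172.0, 77.0]]
90 1581 [[-189.0, -32.0], [-175.0, -21.0], [-171.0, 75.0]]
100 2560 [[-177.0, -48.0], [-171.0, 61.0], [-169.0, 90.0]]
110 9348 [[-192.0, -50.0], [-177.0, 14.0], [-169.0, 93.0]]
120 9843 [[-177.0, -49.0], [-172.0, 21.0], [-166.0, 91.0]]
130 6812 [[-173.0, -45.0], [-167.0, 20.0], [-164.0, 85.0]]
```

View pics/w2.png

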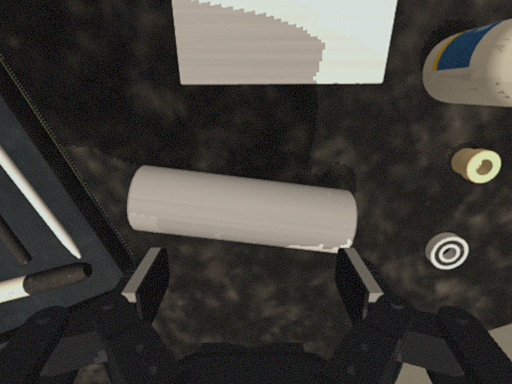

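The wrist view shows the fingertips at (145,275) and (360,275), just short of the shaft at (242,208). By depth the real tips are at z≈60 mm while the TCP reads 14 mm, so the fingers sit about 46 mm higher than the reading. I'll back off, go lower and check against the camera.

>>> apply_moves:
  rows:
    - {"xyz":[-15,0,0],"turn":[0,0,0],"grip":1}
    - {"xyz":[-30,0,0],"turn":[0,0,0],"grip":1}
    - {"xyz":[-45,0,0],"turn":[0,0,0],"grip":1}
    - {"xyz":[-48,0,8],"turn":[0,0,0],"grip":1}
    - {"xyz":[-48,0,16],"turn":[0,0,0],"grip":1}
    - {"xyz":[-48,0,24],"turn":[0,0,0],"grip":1}
    - {"xyz":[-48,0,30],"turn":[0,0,0],"grip":1}
    - {"xyz":[-48,0,35],"turn":[0,0,0],"grip":1}
    - {"xyz":[-48,0,35],"turn":[0,0,0],"grip":1}

```text
clock: 4.63
tcp_pos: [0.5541, -0.1544, -0.0231]
orientation: [-0.001, 0.76, 0.65, -0.001]
wrist_force: [-0.5, 0.4, 0.5]
finger_gap: 0.0855
grip_force: 0.0
```

```bash
cat >> h.py <<'E'
def tip(n="wrist"):
    s=env.get_state();c=v(s["tcp_pos"]);W=pts(cam(n));V=v(W);out=[]
    for sg in (-1,1):
        k=(abs(V[...,0]-c[0])<.016)&(sg*(V[...,1]-c[1])>.036)&(sg*(V[...,1]-c[1])<.062)&(W[...,2]>.006)&(W[...,2]<.12)
        out.append((k.sum(),*(np.percentile(W[k][:,2],[1,3,10])*1e3).round(1)) if k.sum()>30 else None)
    print("tips",n,out)
E
python3 - <<'E'
from h import *
where(); tip(); tip("scene"); shaft("scene")
E
```

```text
t 4.6333 tcp v [-230.3   23.4] -0.0231 F [-0.5  0.4  0.5] turn [-0.003, -0.001, 0.0] q [-0.41  0.47 -0.29  0.81  0.    1.31]
tips wrist [(np.int64(6639), np.float64(26.2), np.float64(29.7), np.float64(38.1)), (np.int64(7885), np.float64(27.1), np.float64(30.8), np.float64(40.4))]
tips scene [(np.int64(597), np.float64(27.1), np.float64(29.6), np.float64(37.3)), (np.int64(635), np.float64(28.3), np.float64(32.5), np.float64(40.5))]
scene 221 mean [-189.5   -1. ] y -29.5 31.5 ang 0.085 z 0.0398
```

>>> apply_moves:
  rows:
    - {"xyz":[0,0,6],"turn":[0,0,0],"grip":1}
    - {"xyz":[4,0,12],"turn":[0,0,0],"grip":1}
    - {"xyz":[9,0,12],"turn":[0,0,0],"grip":1}
    - {"xyz":[14,0,12],"turn":[0,0,0],"grip":1}
    - {"xyz":[18,0,12],"turn":[0,0,0],"grip":1}
    - {"xyz":[21,0,12],"turn":[0,0,0],"grip":1}
    - {"xyz":[23,0,12],"turn":[0,0,0],"grip":1}
    - {"xyz":[25,0,12],"turn":[0,0,0],"grip":1}
    - {"xyz":[27,0,12],"turn":[0,0,0],"grip":1}
    - {"xyz":[29,0,12],"turn":[0,0,0],"grip":1}
    - {"xyz":[31,0,12],"turn":[0,0,0],"grip":1}
    - {"xyz":[33,0,12],"turn":[0,0,0],"grip":1}

```text
clock: 5.78
tcp_pos: [0.5605, -0.1229, -0.0333]
orientation: [0.0, 0.76, 0.65, -0.0]
wrist_force: [0.3, -0.9, 0.1]
finger_gap: 0.0855
grip_force: 0.1
```

```bash
python3 - <<'E'
from h import *
where(); tip(); shaft("wrist")
E
```

```text
t 5.7833 tcp v [-198.2   22. ] -0.0333 F [ 0.3 -0.9  0.1] turn [0.0, 0.0, -0.001] q [-0.36  0.48 -0.31  0.78 -0.    1.37]
tips wrist [(np.int64(6769), np.float64(17.0), np.float64(21.8), np.float64(30.3)), (np.int64(7741), np.float64(16.7), np.float64(20.4), np.float64(29.7))]
wrist 24860 mean [-155.6   26.2] y -41.0 91.1 ang 0.128 z 0.0414
```

>>> apply_moves:
  rows:
    - {"xyz":[3,0,0],"turn":[0,0,0],"grip":1}
    - {"xyz":[6,0,0],"turn":[0,0,0],"grip":1}
    - {"xyz":[9,0,0],"turn":[0,0,0],"grip":1}
    - {"xyz":[12,0,0],"turn":[0,0,0],"grip":1}
    - {"xyz":[15,0,0],"turn":[0,0,0],"grip":1}
    - {"xyz":[17,0,0],"turn":[0,0,0],"grip":1}
    - {"xyz":[19,0,0],"turn":[0,0,0],"grip":1}
    - {"xyz":[21,0,0],"turn":[0,0,0],"grip":1}
    - {"xyz":[23,0,0],"turn":[0,0,0],"grip":1}
    - {"xyz":[25,0,0],"turn":[0,0,0],"grip":1}
    - {"xyz":[27,0,0],"turn":[0,0,0],"grip":1}
    - {"xyz":[29,0,0],"turn":[0,0,0],"grip":1}

```text
clock: 6.88
tcp_pos: [0.5649, -0.0942, -0.0333]
orientation: [0.0, 0.76, 0.65, -0.0]
wrist_force: [-0.1, -1.0, 0.4]
finger_gap: 0.0856
grip_force: 0.1
```

```bash
python3 - <<'E'
from h import *
where(); shaft("wrist")
E
```

```text
t 6.8833 tcp v [-169.1   22. ] -0.0333 F [-0.1 -1.   0.4] turn [0.0, 0.0, -0.0] q [-0.31  0.48 -0.31  0.78 -0.    1.42]
wrist 24545 mean [-128.4   22.9] y -44.1 87.0 ang 0.121 z 0.041
```

>>> apply_moves:
  rows:
    - {"xyz":[3,0,0],"turn":[0,0,0],"grip":1}
    - {"xyz":[6,0,0],"turn":[0,0,0],"grip":1}
    - {"xyz":[9,0,0],"turn":[0,0,0],"grip":1}
    - {"xyz":[12,0,0],"turn":[0,0,0],"grip":1}
    - {"xyz":[15,0,0],"turn":[0,0,0],"grip":1}
    - {"xyz":[18,0,0],"turn":[0,0,0],"grip":1}
    - {"xyz":[21,0,0],"turn":[0,0,0],"grip":1}
    - {"xyz":[24,0,0],"turn":[0,0,0],"grip":1}
    - {"xyz":[27,0,0],"turn":[0,0,0],"grip":1}
    - {"xyz":[30,0,0],"turn":[0,0,0],"grip":1}
    - {"xyz":[32,0,0],"turn":[0,0,0],"grip":1}
    - {"xyz":[34,0,0],"turn":[0,0,0],"grip":1}

```text
clock: 7.93
tcp_pos: [0.5704, -0.0607, -0.0333]
orientation: [0.0, 0.76, 0.65, 0.0]
wrist_force: [0.4, -1.1, -0.2]
finger_gap: 0.0855
grip_force: 0.6
```

```bash
python3 - <<'E'
from h import *
where(); shaft("wrist")
E
```

```text
t 7.9333 tcp v [-135.2   21.8] -0.0333 F [ 0.4 -1.1 -0.2] turn [0.0, 0.0, -0.0] q [-0.25  0.48 -0.31  0.78 -0.    1.48]
wrist 23571 mean [-99.3  18.6] y -47.6 83.3 ang 0.025 z 0.0414
```

>>> apply_moves:
  rows:
    - {"xyz":[3,0,0],"turn":[0,0,0],"grip":1}
    - {"xyz":[6,0,0],"turn":[0,0,0],"grip":1}
    - {"xyz":[9,0,0],"turn":[0,0,0],"grip":1}
    - {"xyz":[12,0,0],"turn":[0,0,0],"grip":1}
    - {"xyz":[15,0,0],"turn":[0,0,0],"grip":1}
    - {"xyz":[18,0,-0.5],"turn":[0,0,0],"grip":1}
    - {"xyz":[21,0,-1],"turn":[0,0,0],"grip":1}
    - {"xyz":[24,0,-1.5],"turn":[0,0,0],"grip":1}
    - {"xyz":[27,0,-2],"turn":[0,0,0],"grip":1}
    - {"xyz":[30,0,-2.5],"turn":[0,0,0],"grip":1}
    - {"xyz":[33,0,-3],"turn":[0,0,0],"grip":1}
    - {"xyz":[36,0,-3.5],"turn":[0,0,0],"grip":1}

```text
clock: 8.98
tcp_pos: [0.5758, -0.0249, -0.0298]
orientation: [0.0, 0.76, 0.65, -0.0]
wrist_force: [-0.1, -3.3, 1.8]
finger_gap: 0.0852
grip_force: 1.2
```

```bash
python3 - <<'E'
from h import *
where(); shaft("wrist"); tip()
E
```

```text
t 8.9833 tcp v [-99.  22.] -0.0298 F [-0.1 -3.3  1.8] turn [0.0, 0.0, -0.0] q [-0.18  0.48 -0.3   0.79 -0.    1.54]
wrist 31193 mean [-66.3  18.4] y -47.5 83.3 ang -0.008 z 0.0559
tips wrist [(np.int64(6607), np.float64(20.9), np.float64(26.1), np.float64(35.0)), (np.int64(7596), np.float64(21.6), np.float64(27.0), np.float64(36.4))]
```

>>> apply_moves:
  rows:
    - {"xyz":[3,0,0],"turn":[0,0,0],"grip":1}
    - {"xyz":[6,0,-0.5],"turn":[0,0,0],"grip":1}
    - {"xyz":[9,0,-1],"turn":[0,0,0],"grip":1}
    - {"xyz":[12,0,-1.5],"turn":[0,0,0],"grip":1}
    - {"xyz":[15,0,-2],"turn":[0,0,0],"grip":1}
    - {"xyz":[18,0,-2],"turn":[0,0,0],"grip":1}
    - {"xyz":[21,0,-2.5],"turn":[0,0,0],"grip":1}
    - {"xyz":[24,0,-3],"turn":[0,0,0],"grip":1}
    - {"xyz":[27,0,-3.5],"turn":[0,0,0],"grip":1}
    - {"xyz":[30,0,-4],"turn":[0,0,0],"grip":1}
    - {"xyz":[32,0,-4],"turn":[0,0,0],"grip":1}
    - {"xyz":[34,0,-4],"turn":[0,0,0],"grip":1}

```text
clock: 10.08
tcp_pos: [0.5811, 0.0087, -0.0258]
orientation: [0.0, 0.76, 0.65, -0.0]
wrist_force: [0.1, -3.2, 1.2]
finger_gap: 0.0854
grip_force: 1.2
```

```bash
python3 - <<'E'
from h import *
where(); shaft("wrist",.035,.06)
E
```

```text
t 10.0833 tcp v [-65.  22.] -0.0258 F [ 0.1 -3.2  1.2] turn [0.0, 0.0, -0.0] q [-0.12  0.48 -0.28  0.81 -0.    1.6 ]
wrist 31355 mean [-32.3  18.3] y -47.4 83.3 ang -0.008 z 0.06
```

>>> apply_moves:
  rows:
    - {"xyz":[3,0,0],"turn":[0,0,0],"grip":1}
    - {"xyz":[6,0,0],"turn":[0,0,0],"grip":1}
    - {"xyz":[9,0,-0.5],"turn":[0,0,0],"grip":1}
    - {"xyz":[11,0,-1],"turn":[0,0,0],"grip":1}
    - {"xyz":[13,0,-1],"turn":[0,0,0],"grip":1}
    - {"xyz":[15,0,-1],"turn":[0,0,0],"grip":1}
    - {"xyz":[17,0,-1],"turn":[0,0,0],"grip":1}
    - {"xyz":[19,0,-1],"turn":[0,0,0],"grip":1}
    - {"xyz":[20.5,0,-1],"turn":[0,0,0],"grip":1}
    - {"xyz":[22,0,-1],"turn":[0,0,0],"grip":1}
    - {"xyz":[22,0,-1],"turn":[0,0,0],"grip":1}
    - {"xyz":[22,0,-1],"turn":[0,0,0],"grip":1}

```text
clock: 11.13
tcp_pos: [0.5844, 0.0303, -0.0249]
orientation: [-0.0, 0.76, 0.65, -0.0]
wrist_force: [-0.5, 0.4, -0.5]
finger_gap: 0.0854
grip_force: 0.0
```

```bash
python3 - <<'E'
from h import *
where(); shaft("wrist",.035,.06)
E
```

```text
t 11.1333 tcp v [-43.1  22. ] -0.0249 F [-0.5  0.4 -0.5] turn [-0.0, -0.0, -0.0] q [-0.09  0.49 -0.27  0.81  0.    1.64]
wrist 25214 mean [ 6.8 18. ] y -48.0 82.9 ang -0.002 z 0.0506
```

>>> apply_moves:
  rows:
    - {"xyz":[-10,0,0],"turn":[0,0,0],"grip":1}
    - {"xyz":[-12,0,-20],"turn":[0,0,0],"grip":1}
    - {"xyz":[-12,0,-45],"turn":[0,0,0],"grip":0}
    - {"xyz":[0,-25,-60],"turn":[0,0,0],"grip":0}
    - {"xyz":[10,-50,-60],"turn":[0,0,0],"grip":0}
    - {"xyz":[25,-75,-60],"turn":[0,0,0],"grip":0}
    - {"xyz":[42,-98,-60],"turn":[0,0,0],"grip":0}
    - {"xyz":[43,-98,-50],"turn":[0,0,0],"grip":0}
    - {"xyz":[43,-98,-35],"turn":[0,0,0],"grip":0}
    - {"xyz":[43,-98,-20],"turn":[0,0,0],"grip":0}
    - {"xyz":[43,-98,-15],"turn":[0,0,0],"grip":0}
    - {"xyz":[43,-98,-15],"turn":[0,0,0],"grip":0}

```text
clock: 12.18
tcp_pos: [0.4932, 0.0872, -0.0112]
orientation: [-0.001, 0.76, 0.65, -0.001]
wrist_force: [0.2, -0.8, 0.4]
finger_gap: 0.0002
grip_force: 0.0
```

```bash
python3 - <<'E'
from h import *
where(); shaft("top",.035,.06); print(env.get_state()["finger_gap"])
d=cam("scene"); cv2.imwrite("pics/s3.png",cv2.resize(d["color"][100:280,120:330],None,fx=3.5,fy=3.3)); W=pts(d);V=v(W)
c=v(env.get_state()["tcp_pos"]); k=(abs(V[...,0]-c[0])<.02)&(abs(V[...,1]-c[1])<.022)&(W[...,2]>.006)
print((np.percentile(W[k][:,2],[1,3,10])*1e3).round(1),k.sum(),(np.percentile(V[k&(W[...,2]<.06)],[2,98],axis=0)*1e3).round(1))
k=(V[...,0]<.015)&(V[...,0]>-.025)&(W[...,2]>.02)&(W[...,2]<.055)&(V[...,1]<.1)&(V[...,1]>-.075)
print("shaft scene",(np.percentile(V[k],[1,50,99],axis=0)*1e3).round(1),W[k][:,2].max())
E
```

```text
t 12.1833 tcp v [ -1.1 121. ] -0.0112 F [ 0.2 -0.8  0.4] turn [-0.003, 0.001, -0.001] q [ 0.01  0.34 -0.47  0.76 -0.    1.74]
top 707 mean [ 0.3 11.3] y -46.6 82.9 ang -0.065 z 0.0517
-0.0002522481589366381
[28.8 32.6 42.8] 1087 [[-15.9 108. ]
 [ -3.  134.2]]
shaft scene [[-21.9 -66.6]
 [-14.7  14.3]
 [ 10.4  84. ]] 0.04816568628093121
```

View pics/s3.png

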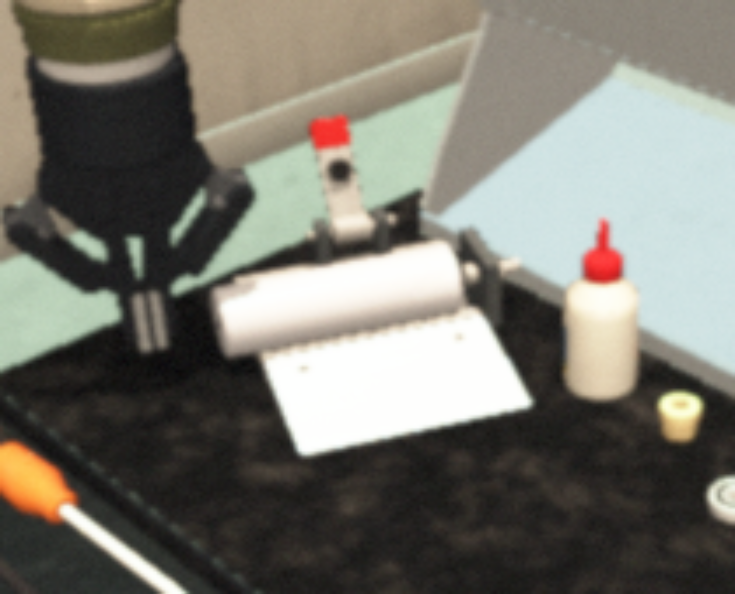

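The shaft lies in the vee with its near end at (230,325). There is a small gap to the stop screw at (465,270), and the closed fingers stand in front of the near end at (148,330). Now I'll push along the vee.

>>> apply_moves:
  rows:
    - {"xyz":[0,6,4],"turn":[0,0,0],"grip":0}
    - {"xyz":[0,12,8],"turn":[0,0,0],"grip":0}
    - {"xyz":[0,17,9],"turn":[0,0,0],"grip":0}
    - {"xyz":[0,20,9],"turn":[0,0,0],"grip":0}
    - {"xyz":[0,22,9],"turn":[0,0,0],"grip":0}
    - {"xyz":[0,23.5,9],"turn":[0,0,0],"grip":0}
    - {"xyz":[0,25,9],"turn":[0,0,0],"grip":0}
    - {"xyz":[0,26,9],"turn":[0,0,0],"grip":0}
    - {"xyz":[0,27,9],"turn":[0,0,0],"grip":0}
    - {"xyz":[0,28,9],"turn":[0,0,0],"grip":0}
    - {"xyz":[0,29,9],"turn":[0,0,0],"grip":0}

```text
clock: 13.2
tcp_pos: [0.5229, 0.0833, -0.019]
orientation: [-0.0, 0.76, 0.65, -0.0]
wrist_force: [-3.0, -0.9, -1.3]
finger_gap: 0.0
grip_force: 0.9
```

>>> apply_moves:
  rows:
    - {"xyz":[0,0.5,0],"turn":[0,0,0],"grip":0}
    - {"xyz":[0,1,0],"turn":[0,0,0],"grip":0}
    - {"xyz":[0,1.5,0],"turn":[0,0,0],"grip":0}
    - {"xyz":[0,2,0],"turn":[0,0,0],"grip":0}

```text
clock: 13.53
tcp_pos: [0.5241, 0.0832, -0.019]
orientation: [-0.001, 0.76, 0.65, -0.001]
wrist_force: [-4.9, 0.8, 2.1]
finger_gap: -0.0002
grip_force: 2.7
```

```bash
python3 - <<'E'
from h import *
where(); shaft("top",.035,.06)
d=cam("scene");W=pts(d);V=v(W)
k=(V[...,0]<.0)&(V[...,0]>-.025)&(W[...,2]>.03)&(W[...,2]<.055)&(V[...,1]<.1)&(V[...,1]>-.075)
print("shaft scene",(np.percentile(V[k],[1,5,50,95,99],axis=0)*1e3).round(1)[:,1])
E
```

```text
t 13.5333 tcp v [-0.3 89.9] -0.019 F [-4.9  0.8  2.1] turn [-0.002, 0.0, -0.0] q [ 0.01  0.4  -0.4   0.77  0.    1.73]
top 530 mean [-1.  -7.8] y -51.8 57.2 ang -0.133 z 0.0513
shaft scene [-66.2 -59.7  20.1  91.5  98. ]
```

>>> apply_moves:
  rows:
    - {"xyz":[0,0.5,0],"turn":[0,0,0],"grip":0}
    - {"xyz":[0,1,0],"turn":[0,0,0],"grip":0}
    - {"xyz":[0,1.5,0],"turn":[0,0,0],"grip":0}
    - {"xyz":[0,1.5,0],"turn":[0,0,0],"grip":0}

```text
clock: 13.97
tcp_pos: [0.524, 0.0831, -0.0191]
orientation: [-0.001, 0.76, 0.65, -0.001]
wrist_force: [-9.3, 1.8, 5.4]
finger_gap: -0.0
grip_force: 4.5
```

>>> apply_moves:
  rows:
    - {"xyz":[0,0.5,0],"turn":[0,0,0],"grip":0}
    - {"xyz":[0,1,0],"turn":[0,0,0],"grip":0}
    - {"xyz":[0,1.5,0],"turn":[0,0,0],"grip":0}
    - {"xyz":[0,1.5,0],"turn":[0,0,0],"grip":0}

```text
clock: 14.3
tcp_pos: [0.5239, 0.0831, -0.0192]
orientation: [-0.002, 0.76, 0.65, -0.002]
wrist_force: [-12.1, 2.5, 9.3]
finger_gap: 0.0001
grip_force: 6.4
```

>>> apply_moves:
  rows:
    - {"xyz":[0,-6,0],"turn":[0,0,0],"grip":0}
    - {"xyz":[0,-20,0],"turn":[0,0,0],"grip":0}
    - {"xyz":[0,-22,-30],"turn":[0,0,0],"grip":0}
    - {"xyz":[0,-22,-65],"turn":[0,0,0],"grip":0}
    - {"xyz":[0,-22,-100],"turn":[0,0,0],"grip":0}
    - {"xyz":[25,-22,-125],"turn":[0,0,0],"grip":0}
    - {"xyz":[60,-20,-125],"turn":[0,0,0],"grip":0}
    - {"xyz":[90,0,-125],"turn":[0,0,0],"grip":0}
    - {"xyz":[108,30,-125],"turn":[0,0,0],"grip":0}
    - {"xyz":[108,60,-125],"turn":[0,0,0],"grip":0}
    - {"xyz":[108,82,-120],"turn":[0,0,0],"grip":0}
    - {"xyz":[108,82,-110],"turn":[0,0,0],"grip":0}

```text
clock: 15.3
tcp_pos: [0.6329, 0.1764, 0.0924]
orientation: [0.003, 0.76, 0.649, 0.004]
wrist_force: [0.1, 1.0, 0.0]
finger_gap: 0.0002
grip_force: 0.0
```

```bash
python3 - <<'E'
from h import *
where()
d=cam("scene"); cv2.imwrite("pics/s4.png",cv2.resize(d["color"][100:280,120:330],None,fx=3.5,fy=3.3)); W=pts(d);V=v(W)
k=(V[...,0]<-.005)&(V[...,0]>-.025)&(W[...,2]>.025)&(W[...,2]<.045)&(V[...,1]<.1)&(V[...,1]>-.1)
print("shaft scene y",(np.percentile(V[k],[0,1,5,50,95,99,100],axis=0)*1e3).round(1)[:,1])
hsv=cv2.cvtColor(d["color"],cv2.COLOR_BGR2HSV); r=((hsv[...,0]<8)|(hsv[...,0]>172))&(hsv[...,1]>150)&(V[...,0]>.02)&(W[...,2]>.06)&(W[...,2]<.13)&(V[...,1]>-.04)&(V[...,0]<.12)
print("red",r.sum(),(np.median(V[r],0)*1e3).round(1) if r.any() else 0,W[r][:,2].max() if r.any() else 0)
E
```

```text
t 15.3 tcp v [108.7  -3.2] 0.0924 F [0.1 1.  0. ] turn [0.009, -0.002, -0.001] q [ 0.15  0.51  0.08  1.13 -0.    1.88]
shaft scene y [-79.8 -66.8 -60.5   9.4  71.1  76.1  76.8]
red 85 [61.9  1.2] 0.10816455529240676
```

View pics/s4.png

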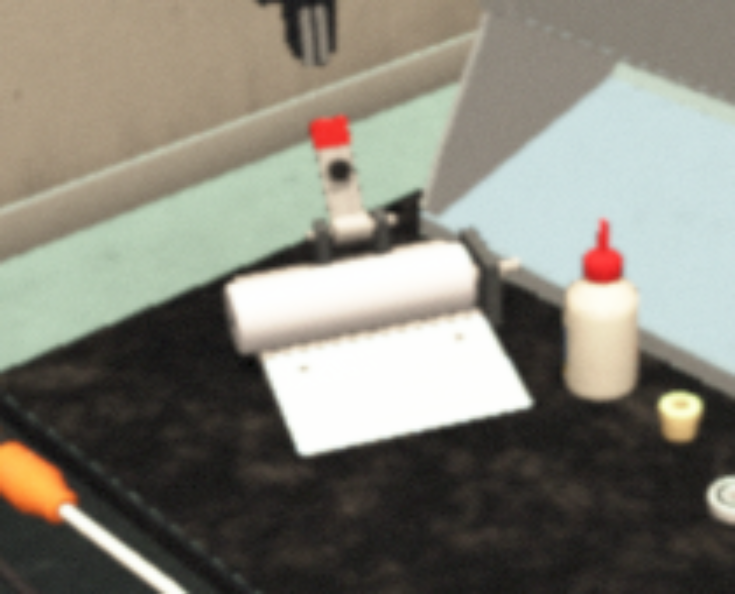

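The shaft end now meets the stop screw at (478,270), with the near end at y≈76.5 mm. The fingers at (312,40) are beyond the red grip at (330,130). I'll lower them and tip the arm over.

>>> apply_moves:
  rows:
    - {"xyz":[0,0,15],"turn":[0,0,0],"grip":0}
    - {"xyz":[0,0,30],"turn":[0,0,0],"grip":0}
    - {"xyz":[-5,0,42],"turn":[0,0,0],"grip":0}
    - {"xyz":[-15,0,42],"turn":[0,0,0],"grip":0}
    - {"xyz":[-22,0,42],"turn":[0,0,0],"grip":0}
    - {"xyz":[-27,0,42],"turn":[0,0,0],"grip":0}
    - {"xyz":[-32,0,42],"turn":[0,0,0],"grip":0}
    - {"xyz":[-37,0,42],"turn":[0,0,0],"grip":0}
    - {"xyz":[-42,0,42],"turn":[0,0,0],"grip":0}
    - {"xyz":[-47,0,42],"turn":[0,0,0],"grip":0}
    - {"xyz":[-52,0,42],"turn":[0,0,0],"grip":0}
    - {"xyz":[-56,0,42],"turn":[0,0,0],"grip":0}

```text
clock: 16.35
tcp_pos: [0.617, 0.1206, 0.0492]
orientation: [0.0, 0.76, 0.65, 0.0]
wrist_force: [0.4, 2.1, 2.0]
finger_gap: -0.0
grip_force: 0.7
```

>>> apply_moves:
  rows:
    - {"xyz":[-4,0,0],"turn":[0,0,0],"grip":0}
    - {"xyz":[-8,0,0],"turn":[0,0,0],"grip":0}
    - {"xyz":[-12,0,0],"turn":[0,0,0],"grip":0}
    - {"xyz":[-16,0,0],"turn":[0,0,0],"grip":0}
    - {"xyz":[-20,0,0],"turn":[0,0,0],"grip":0}
    - {"xyz":[-23,0,0],"turn":[0,0,0],"grip":0}
    - {"xyz":[-23,0,0],"turn":[0,0,0],"grip":0}
    - {"xyz":[-10,0,-10],"turn":[0,0,0],"grip":0}
    - {"xyz":[0,0,-40],"turn":[0,0,0],"grip":0}
    - {"xyz":[0,0,-80],"turn":[0,0,0],"grip":0}
    - {"xyz":[0,0,-90],"turn":[0,0,0],"grip":0}

```text
clock: 17.27
tcp_pos: [0.6197, 0.1219, 0.145]
orientation: [0.002, 0.76, 0.65, 0.003]
wrist_force: [2.6, 0.7, 1.2]
finger_gap: 0.0001
grip_force: 0.0
```

```bash
python3 - <<'E'
from h import *
where()
d=cam("scene"); cv2.imwrite("pics/s5.png",cv2.resize(d["color"][100:280,120:330],None,fx=3.5,fy=3.3)); W=pts(d);V=v(W)
k=(V[...,0]<-.005)&(V[...,0]>-.025)&(W[...,2]>.025)&(W[...,2]<.045)&(V[...,1]<.1)&(V[...,1]>-.1)
print("shaft scene y",(np.percentile(V[k],[95,99,100],axis=0)*1e3).round(1)[:,1])
hsv=cv2.cvtColor(d["color"],cv2.COLOR_BGR2HSV); r=((hsv[...,0]<8)|(hsv[...,0]>172))&(hsv[...,1]>150)&(W[...,2]>.03)&(W[...,2]<.13)&(V[...,1]>-.04)&(abs(V[...,0])<.12)
print("red",r.sum(),(np.median(V[r],0)*1e3).round(1) if r.any() else 0,W[r][:,2].max() if r.any() else 0)
E
```

```text
t 17.2667 tcp v [52.8  1.4] 0.145 F [2.6 0.7 1.2] turn [0.007, -0.001, 0.001] q [ 0.07  0.43  0.09  1.22 -0.    1.79]
shaft scene y [70.9 76.2 77.1]
red 56 [-16.   2.] 0.09527407940916655
```

View pics/s5.png

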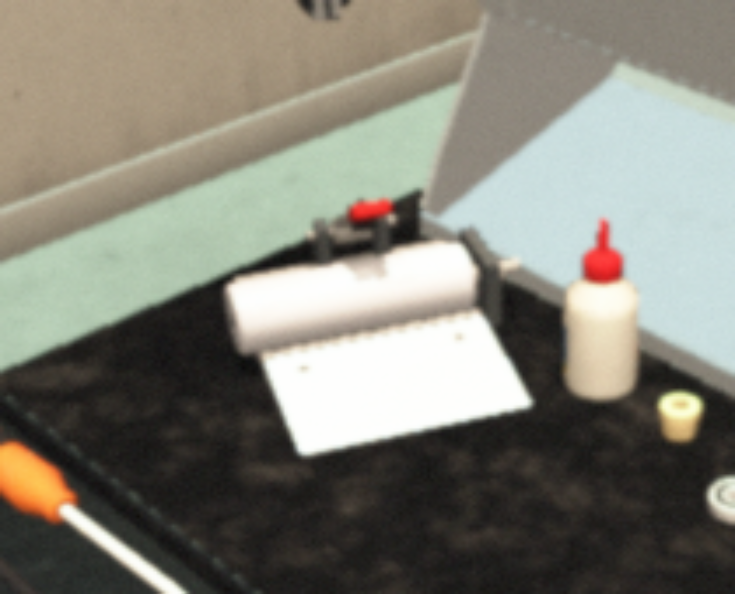

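The arm is mid-fall towards the shaft, with the red grip at (370,210). I'll let it settle.

>>> apply_moves:
  rows:
    - {"xyz":[0,0,-20],"turn":[0,0,0],"grip":0}
    - {"xyz":[0,0,-40],"turn":[0,0,0],"grip":0}
    - {"xyz":[0,0,-40],"turn":[0,0,0],"grip":0}
    - {"xyz":[0,0,-40],"turn":[0,0,0],"grip":0}
    - {"xyz":[0,0,-40],"turn":[0,0,0],"grip":0}
    - {"xyz":[0,0,-40],"turn":[0,0,0],"grip":0}
    - {"xyz":[0,0,-40],"turn":[0,0,0],"grip":0}
    - {"xyz":[0,0,-40],"turn":[0,0,0],"grip":0}
    - {"xyz":[0,0,-40],"turn":[0,0,0],"grip":0}
    - {"xyz":[0,0,-40],"turn":[0,0,0],"grip":0}
    - {"xyz":[0,0,-40],"turn":[0,0,0],"grip":0}
    - {"xyz":[0,0,-40],"turn":[0,0,0],"grip":0}

```text
clock: 18.32
tcp_pos: [0.617, 0.1212, 0.179]
orientation: [0.0, 0.76, 0.65, -0.0]
wrist_force: [0.0, 0.6, 0.4]
finger_gap: 0.0001
grip_force: 0.0
```

```bash
python3 - <<'E'
from h import *
where()
d=cam("scene"); W=pts(d);V=v(W)
k=(V[...,0]<-.005)&(V[...,0]>-.025)&(W[...,2]>.025)&(W[...,2]<.045)&(V[...,1]<.1)&(V[...,1]>-.1)
print("shaft scene y",(np.percentile(V[k],[95,99,100],axis=0)*1e3).round(1)[:,1])
hsv=cv2.cvtColor(d["color"],cv2.COLOR_BGR2HSV); r=((hsv[...,0]<8)|(hsv[...,0]>172))&(hsv[...,1]>150)&(W[...,2]>.03)&(W[...,2]<.13)&(V[...,1]>-.04)&(abs(V[...,0])<.12)
print("red",r.sum(),(np.median(V[r],0)*1e3).round(1) if r.any() else 0,W[r][:,2].max() if r.any() else 0)
E
```

```text
t 18.3167 tcp v [51.7  3.9] 0.179 F [0.  0.6 0.4] turn [-0.0, 0.0, -0.0] q [ 0.07  0.42  0.16  1.31 -0.    1.79]
shaft scene y [71.1 76.1 76.8]
red 64 [-28.5   2.1] 0.060069304599083995
```

```bash
python3 - <<'E'
from h import *
d=cam("scene"); W=pts(d);V=v(W)
hsv=cv2.cvtColor(d["color"],cv2.COLOR_BGR2HSV); r=((hsv[...,0]<8)|(hsv[...,0]>172))&(hsv[...,1]>150)&(W[...,2]>.03)&(W[...,2]<.13)&(V[...,1]>-.04)&(abs(V[...,0])<.12)
print("red z pct",np.percentile(W[r][:,2],[5,25,50,75,95]).round(4))
cv2.imwrite("pics/s6.png",cv2.resize(d["color"][140:230,180:280],None,fx=7,fy=6))
E
```

```text
red z pct [0.0531 0.056  0.0578 0.0585 0.0598]
```

View pics/s6.png

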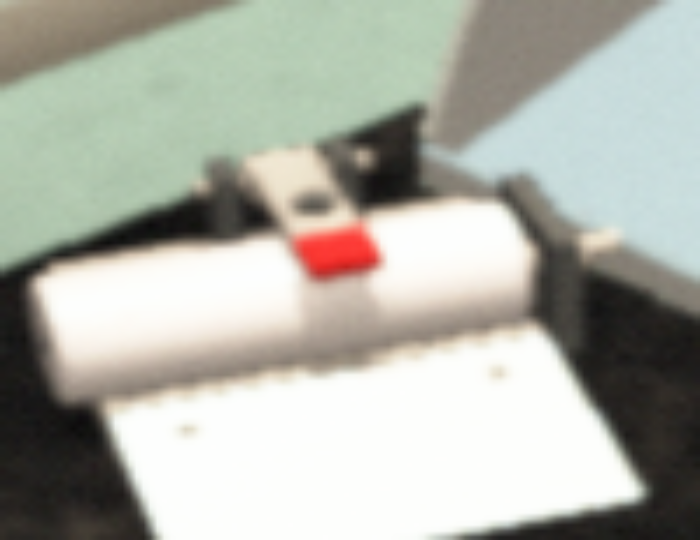

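The hold-down arm lies level on the shaft, with the red grip at (338,250), and the shaft's far end is at the stop (530,250). Handing in.

```bash
python3 -c "
from h import *
print(ticket.hand_in())"
```

```text
the job is handed in; nothing more can be done
None
```

The job is handed in at about 18 s of the 58 s: by the last camera check the shaft lies in the vee against the stop screw with the hold-down pad on it, the fingers are clear, and the bottle, bearing and sleeve were left alone; no verdict was returned.

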